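# Set up the pour-over stand for a mug

### The arm

A 7-joint arm with a two-finger parallel gripper is mounted at the origin on a cart in front of the work surface, level with it; the furniture and walls round the work are solid. World frame = base frame: x ahead of the robot, y to its left, z up, the work surface at z = 0. Lengths are in m, angles in rad, forces in N, time in s.
With the tool pointing down it reaches from about 0.4 to 0.85 m from the base axis. Payload 4.4 kg.
Tool frame: the origin (TCP) lies at the very end of the fingers, on their centre line; the grasp point (between the pads) lies 19 mm behind it; z points along the fingers, y is the line along which they close (so a half turn about z gives the same grasp; the last joint's range is limited). The gripper opens to 94 mm and grips with 3 to 60 N. Pads are 16 mm wide; open, the fingers measure 119 mm over their backs; the gripper's body (75 mm by 177 mm) begins 78 mm behind the grasp point.
Start: joints at [1.184, 0.628, 0.038, 1.517, -0.027, 0.996, -0.02], TCP at [0.205, -0.617, 0.205] pointing down, gripper open.
Joint ranges: [-3.06, 3.06], [-0.37, 2.12], [-1.25, 1.32], [0.18, 2.47], [-1.1, 4.24], [0.23, 1.98], [-2.94, 2.94]. Speed limits (rad/s): [2.57, 2.57, 3.14, 3.14, 3.14, 3.14, 3.14].

### API

Orientations are given as a unit quaternion [x, y, z, w].
In Python, from workcell import manip, viewer gives the robot as it stands.
- The arm moves only by the tool step_arm, never from a script. Its argument "increments" is text: rows parted by semicolons, each of 5 numbers parted by spaces: the closure, from 0 (fully open) to 1 (shut), then the shift along the world's x, y, z in m, then the turn about the world's z in rad. In form: fingers dx dy dz yaw; .... A call has 1 to 10 rows; each row shifts and turns the commanded pose from where the row before left it; what a row does not reach is not made up. A row lasts 1/10 s, in which the tool goes at most 50 mm and 8.59 degrees, less where a joint would pass 70% of its speed; a pose out of reach is approached as far as the arm can. A call with a gripper value outside its range is refused whole. The fingers move at their own pace and stop on an object; "newtons" is the grip in N (left out, the last holds). Time passes only in rows, so rows that do not move let the fingers close. It gives the time, the measured TCP pose, the force, the opening and the grip force at its end, in the units of the state.
- manip.get_obs(): the state, without advancing time (a new reading comes with each control period).
- viewer.grab_frame(name): name is "scene" or "top" or "wrist"; returns a dict with "color" (480x640x3 uint8, red, green, blue), "z_map" (480x640 float32, m along the optical axis (not along the pixel's ray), 0 where there is no reading), "fx", "fy", "cx", "cy" (pixels), "R" (3x3) and "t" (3): a world point X has camera coordinates R X + t. Camera axes: x right, y down, z forward; pixel columns grow to the right and rows downward; lengths in m; the calibration is good to about 2 mm. A picture is of the moment at which its call begins.
- manip.sign_off(): hands the job in; it is judged then, once.
The state is a dict: "t": time; "joint_positions": joint angles; "joint_vel": joint speeds; "joint_torque": joint torques, N m; "position": TCP position; "tool_rot": TCP orientation; "force": force on the tool from outside, world axes, zero at the start; "moment": the same for the moment, N m; "opening": finger opening in m; "grasp_force": force on a finger pad.
Only numpy, scipy, OpenCV 4.12 (cv2) and the standard library are available. Lean on these libraries where they do the work, as an engineer would, in place of code of your own. Each camera call takes 0.05 s, during which the arm holds its last target. There are 200 camera calls.

### The job

Set up the pour-over coffee stand for the mug that stands on its base: press in the round button on the stand's collar so that the post sinks to its next hole, and push the dripper's sleeve down over the tip of the post until it sits fully home on the shoulder, with the dripper's spout over the middle of the mug. Leave the mug standing on the base and do not knock over the mug, the honey jar or the white canister.

Things in the scene. Friction and masses are not known exactly. Their poses are not given: they have to be found in the camera images.
- stand: Pour-over stand, heavy, fixed: dark wooden base 150 (x) x 240 (y) x 14 mm; origin at the centre of its underside. A steel tube 31 mm thick rises at x = 0, y = -85 mm; its black top collar (42 mm across, 78 to 114 mm up) has the release button on its -x side. The inner post slides in the tube. The mug stands on a rubber mat (top 16 mm up) at the other end.
- post (a joint): how far the inner post has sunk, m: 0 = raised (as found), 0.035 = down in the next hole, where a stop ends its travel. Locked until the button is pressed in; then it sinks by its own weight within half a second and stays down.
- post_shoulder (a point): point on the post's upright axis, on top of its round shoulder (33 mm across): 160 mm above the stand's underside when raised, 125 mm when down. The sleeve's mouth must come to rest here. Above it stands the spigot, 22 mm diameter, 45.5 mm tall.
- release_button (a joint): how far the release button is pressed in, m: 0 = out, 0.007 = fully in. Sprung: about 2 N at first, 5 N fully in; it frees the post at 0.005 and springs out again when let go.
- button_face (a point): centre of the button's outer face, an aluminium disc 17 mm across standing 9 mm out of a 23 mm boss, 97 mm above the stand's underside, 36 mm from the post's axis; x of this point points into the button (the way to press, level). The raised post's tip is 109 mm above the button: lean the tool back.
- dripper: Loose dripper, 0.22 kg, 60 mm tall: an upright black sleeve (33 mm outside, 23.6 mm bore, 49 mm deep, open below, domed cap on top) joined by a level steel bar to a steel cone 83 mm wide. Origin at the centre of the sleeve's open mouth, z up, x along the bar to the cone. It stands on mouth and spout, both at one level. Centre of mass 36 mm along x, 33 mm up.
- dripper_bar (a point): middle of the bar, 44 mm along x from the sleeve's axis, 45 mm above the mouth: the bar is 12 mm wide (y), 16 mm tall and free for 48 mm of its length, from the sleeve to the ring round the cone; grip it across its width.
- dripper_cap (a point): top of the domed cap of the sleeve, on the sleeve's axis, 60.5 mm above the mouth: press here to push the sleeve home.
- dripper_spout (a point): centre of the cone's spout underneath, 108 mm along x from the sleeve's axis, level with the sleeve's mouth.
- mug: green mug standing on the mat, 86 mm across, 96 mm tall, loose. Origin under the middle of mug and handle; the handle points to its -y.
- mug_mouth (a point): centre of the mug's mouth, at rim height, on the axis of the mug, 19 mm along y from the body's origin; roughly 110 mm from the post's axis.
- jar_honey: honey jar with a red lid, 60 mm across, 86 mm tall, loose; origin under its centre. The dripper and it may stand on either side of the stand.
- canister: white canister with a wooden lid, 102 mm across, 140 mm tall, loose, behind to the right; origin under its centre.
- post_tip (a point): top of the spigot, on its axis; the uppermost 7.5 mm taper to 8 mm across. Two sprung steel balls stand 2.5 mm out of the spigot's sides, 10 mm above the shoulder: a sleeve put on the tip stops on them, about 12 mm short of the shoulder and leaning a little, and must be pressed past them (about 8 to 12 N) and on down to the shoulder.

How it is judged:
By the outcome, as a careful person would: the job done as asked, in the order asked, and still so for the second after the job is handed in, with the robot touching nothing.
It also fails if it takes over 58 s, if anything falls off the work surface, if the arm or the gripper's body presses on something with over 40 N, if the wrist force passes 120 N, or if a joint passes its speed limit or range.

## Working session

There is one attempt and no reset: what is moved stays moved. The work goes in short steps, Python scripts to look and compute and a tool call to move; the robot and the scene stay as the last step left them, time stands still between calls to the robot, and variables do not carry over. Pictures are saved under pics/ and viewed, at most 10 in all, crops included, and the job is handed in when it is done.

Besides the shell and the picture viewer there is one more tool, called after "Emit:" as name(argument=value, ...) on one line, values as JSON. step_arm: Moves the arm, as the interface text tells. Its arguments: {"type":"object","properties":{"increments":{"type":"string"},"newtons":{"type":"number"}},"required":["increments"]}

```bash
mkdir -p pics
python3 - <<'E'
from workcell import manip, viewer
import cv2,numpy as np
o=manip.get_obs();print(o)
ims=[]
for n in("scene","top"):
    f=viewer.grab_frame(n);np.savez(n+".npz",**f);print(n,f["R"].round(3).tolist(),f["t"].round(3),f["fx"],f["cx"],f["cy"])
    cv2.imwrite(f"pics/{n}0.png",f["color"][:,:,::-1])
E
```

```text
{'t': 0.0, 'joint_positions': array([ 1.18420362,  0.62935196,  0.03839738,  1.51833131, -0.02697355,
        0.99630236, -0.01997999]), 'joint_vel': array([-8.46066848e-04, -2.09858233e-03, -1.20922762e-05, -6.82216558e-04,
       -9.68842518e-04, -3.47744383e-04,  2.55636824e-04]), 'joint_torque': array([ 1.14919363e-03, -5.49734223e+01,  1.14394683e+00, -1.86638349e+01,
       -5.21971949e-02,  2.33644451e-02,  1.54418340e-04]), 'position': array([ 0.20479574, -0.61620332,  0.20456127]), 'tool_rot': array([ 9.87157931e-01,  1.59744607e-01, -1.59869132e-04, -9.24387185e-04]), 'force': array([-0.34568805, -0.50773768, -0.39550748]), 'moment': array([0.03369558, 0.00083235, 0.03648734]), 'grasp_force': 0.0, 'opening': 0.09374528846350826}
scene [[-0.698, -0.716, -0.011], [-0.31, 0.315, -0.897], [0.646, -0.622, -0.442]] [0.432 0.286 0.859] 500.1697558085802 313.86855232375063 239.70825106575538
top [[0.406, -0.914, -0.005], [-0.836, -0.37, -0.406], [0.369, 0.169, -0.914]] [-0.168  0.554  1.26 ] 517.7301356352958 323.41587568819915 233.82358666389345
```

View pics/scene0.png

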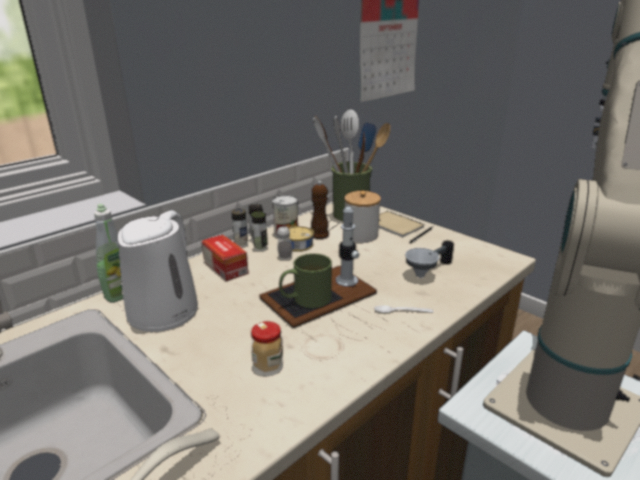

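View pics/top0.png

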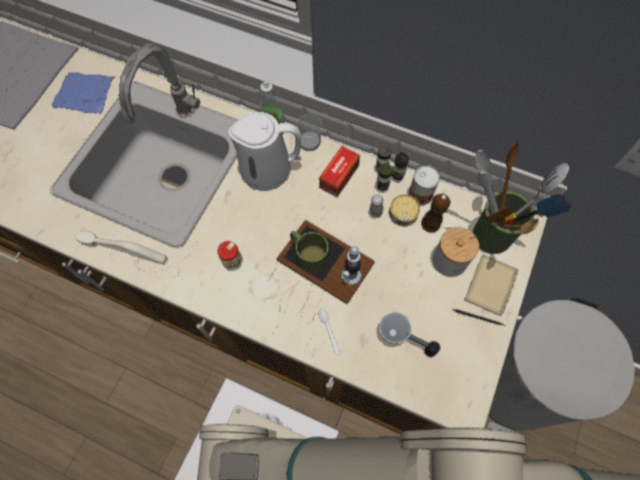

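The tool always points straight down here, and with the post raised the gripper body (97 mm above the TCP) would hit its tip. So I'll press the button with the side of the dripper's sleeve while holding the bar. Next I'll locate the objects.

```bash
cat > h.py <<'E'
import numpy as np,cv2
def load(n): return dict(np.load(n+".npz"))
def ray(f,u,v,z):
    d=f["R"].T@np.array([(u-f["cx"])/f["fx"],(v-f["cy"])/f["fy"],1]);c=-f["R"].T@f["t"]
    return c+d*(z-c[2])/d[2]
def cloud(f):
    v,u=np.mgrid[:480,:640];Z=f["z_map"]
    P=np.stack([(u-f["cx"])/f["fx"]*Z,(v-f["cy"])/f["fy"]*Z,Z],-1)
    P=(P-f["t"])@f["R"];P[Z==0]=np.nan;return P
def proj(f,X):
    c=f["R"]@np.array(X)+f["t"];return f["fx"]*c[0]/c[2]+f["cx"],f["fy"]*c[1]/c[2]+f["cy"]
E
python3 - <<'E'
from h import *
f=load("top");P=cloud(f)
for n,u,v in[("table",250,310),("base",310,275),("mugin",313,247),("post",352,255),("cone",395,328),("cap",432,348),("jar",229,252),("can",458,243)]:
    print(n,np.nanmedian(P[v-2:v+3,u-2:u+3].reshape(-1,3),0).round(3))
hsv=cv2.cvtColor(f["color"],cv2.COLOR_RGB2HSV);z=P[...,2]
# base: dark in the z band
roi=np.zeros(z.shape,bool);roi[215:305,270:380]=1
m=roi&(z>.006)&(z<.024)&(hsv[...,2]<130)
q=P[m][:,:2].astype(np.float32);print("base",m.sum(),cv2.minAreaRect(q))
m=roi&(z>.10)&(z<.122);q=P[m];
print("mugrim pts",len(q),cv2.minEnclosingCircle(q[:,:2].astype(np.float32)))
for a,b in[(.125,.16),(.16,.22)]:
    m=roi&(z>a)&(z<b);print("post",a,m.sum(),np.nanmedian(P[m],0).round(4),P[m].max(0))
roi[:]=0;roi[305:365,370:445]=1
m=roi&(z>.03)&(z<.09);print("drip",m.sum(),cv2.minAreaRect(P[m][:,:2].astype(np.float32)),np.nanmax(z[m]))
dk=m&(hsv[...,2]<70);print("sleeve",dk.sum(),P[dk].mean(0),np.nanmedian(P[m&~dk],0))
E
```

```text
table [ 0.333  0.184 -0.   ]
base [0.486 0.073 0.016]
mugin [0.562 0.098 0.026]
post [ 0.523 -0.03   0.183]
cone [ 0.443 -0.196  0.011]
cap [ 0.419 -0.298  0.06 ]
jar [0.435 0.287 0.088]
can [ 0.686 -0.263  0.133]
base 2603 ((0.6082302331924438, 0.04279622435569763), (0.23831483721733093, 0.277228444814682), 80.66717529296875)
mugrim pts 416 ((0.5383377075195312, 0.05222511291503906), 0.10312875360250473)
post 0.125 47 [ 0.523  -0.0325  0.1432] [ 0.54021197 -0.01530144  0.15992618]
post 0.16 139 [ 0.527  -0.0319  0.1894] [ 0.5443014  -0.01467418  0.20833805]
drip 864 ((0.4203503727912903, -0.23107080161571503), (0.16102324426174164, 0.08270508050918579), 72.00712585449219) 0.06661915292932695
sleeve 143 [ 0.420645   -0.29546597  0.05517272] [ 0.43441694 -0.20499049  0.05129871]
```

Run:
```python
from h import *
f=load("top");s=load("scene");P=cloud(f);z=P[...,2];hsv=cv2.cvtColor(f["color"],cv2.COLOR_RGB2HSV)
m=((hsv[...,2]<110)&(z>.004)&(z<.03)).astype(np.uint8);m[:215]=0;m[310:]=0;m[:,:270]=0;m[:,385:]=0
n,l,st,c=cv2.connectedComponentsWithStats(m);k=1+np.argmax(st[1:,4]);v,u=np.where(l==k)
q=np.array([ray(f,a,b,.014)[:2] for a,b in zip(u,v)]).astype(np.float32)
r=cv2.minAreaRect(q);print("base",st[k],r,cv2.boxPoints(r).round(3).tolist())
for nm,g,pts in(("top",f,[(305,222),(374,262),(350,300),(278,258)]),("scene",s,[(262,293),(297,320),(376,291)])):
    print(nm,[ray(g,a,b,.014)[:2].round(3).tolist() for a,b in pts])
# mug rim points
m=(z>.095)&(z<.125);m[:225]=0;m[275:]=0;m[:,:285]=0;m[:,335:]=0
p=P[m];print("rim",len(p),p.min(0),p.max(0))
p=p[p[:,2]>.106];A=np.c_[2*p[:,:2],np.ones(len(p))];x=np.linalg.lstsq(A,(p[:,:2]**2).sum(1),rcond=None)[0];print(x[:2],np.sqrt(x[2]+x[:2]@x[:2]))
P2=cloud(s);z2=P2[...,2]
m=(z2>.165)&(z2<.21)&(abs(P2[...,0]-.525)<.04)&(abs(P2[...,1]+.03)<.04);print("post scene",m.sum(),np.median(P2[m],0))
m=(z2>.025)&(z2<.08)&(abs(P2[...,0]-.42)<.1)&(abs(P2[...,1]+.24)<.11);print("drip scene",m.sum(),cv2.minAreaRect(P2[m][:,:2].astype(np.float32)))
for g,a in((f,P),(s,P2)):
    zz=a[...,2];h=cv2.cvtColor(g["color"],cv2.COLOR_RGB2HSV)
    m=(zz>.045)&(zz<.075)&(abs(a[...,0]-.42)<.1)&(abs(a[...,1]+.24)<.11);d=m&(h[...,2]<60);print(d.sum(),a[d].mean(0),a[d].min(0),a[d].max(0))
    e=(zz>.04)&(zz<.075)&m&~(h[...,2]<60)&(a[...,1]>-.25);print("cone",cv2.minEnclosingCircle(a[e][:,:2].astype(np.float32)),np.median(a[e],0))
```

```text
base [ 277  222   97   81 2363] ((0.542175829410553, 0.05265273153781891), (0.2353324592113495, 0.14496906101703644), 80.91142272949219) [[0.4519999921321869, -0.052000001072883606], [0.5950000286102295, -0.07500000298023224], [0.6320000290870667, 0.15700000524520874], [0.48899999260902405, 0.18000000715255737]]
top [[0.628, 0.154], [0.594, -0.075], [0.465, -0.056], [0.496, 0.177]]
scene [[0.636, 0.153], [0.498, 0.168], [0.453, -0.041]]
rim 301 [0.48791134 0.04282173 0.09508226] [0.57497721 0.15667879 0.11713555]
[0.53134399 0.08768009] 0.04174699198568139
post scene 175 [ 0.52965167 -0.02122038  0.18651963]
drip scene 878 ((0.44148433208465576, -0.22822944819927216), (0.08265844732522964, 0.15963639318943024), 10.241353988647461)
111 [ 0.42120175 -0.29939485  0.0584959 ] [ 0.40912022 -0.31321967  0.0453795 ] [ 0.43535657 -0.28387297  0.06661915]
cone ((0.43139052391052246, -0.20115134119987488), 0.04874570667743683) [ 0.43794693 -0.19927338  0.0542993 ]
123 [ 0.41973682 -0.23589512  0.05127353] [ 0.39594781 -0.30144124  0.04500181] [ 0.44874859 -0.14995229  0.06161398]
cone ((0.4325360655784607, -0.19925609230995178), 0.05126868560910225) [ 0.4410998  -0.2061115   0.05406602]
```

Emit:
step_arm(increments="0 0.02 0.04 0.01 0.05; 0 0.02 0.04 0.01 0.08; 0 0.02 0.04 0.01 0.1; 0 0.02 0.04 0.01 0.1; 0 0.02 0.04 0.01 0.1; 0 0.02 0.04 0.01 0.1; 0 0.02 0.04 0 0.1; 0 0.02 0.04 0 0.1; 0 0.02 0.03 0 0.1; 0 0 0 0 0")

```text
t: 1.1
position: [0.3877, -0.2619, 0.2656]
tool_rot: [0.836, 0.549, 0.001, -0.0]
force: [-0.1, -1.5, -0.7]
opening: 0.0942
grasp_force: 0.0
```

```bash
cat >> h.py <<'E'
def snap(n,name):
    from workcell import viewer
    f=viewer.grab_frame(n);np.savez(name+".npz",**f);cv2.imwrite(f"pics/{name}.png",f["color"][:,:,::-1]);return f
E
python3 - <<'E'
from h import *
f=snap("wrist","w1");P=cloud(f);z=P[...,2];h=cv2.cvtColor(f["color"],cv2.COLOR_RGB2HSV)
print(-f["R"].T@f["t"])
roi=(abs(P[...,0]-.43)<.09)&(abs(P[...,1]+.245)<.12)
m=roi&(z>.03)&(z<.08);print(m.sum(),cv2.minAreaRect(P[m][:,:2].astype(np.float32)))
d=m&(h[...,2]<60)&(z>.04);print(d.sum(),np.median(P[d],0),P[d].min(0),P[d].max(0))
b=(h[...,2]<60)&(abs(P[...,1]+.3)<.05)&(z<.08)&roi
for k in (m,):
    y=P[k];
    for a in np.arange(-.32,-.14,.01):
        t=y[abs(y[:,1]-a)<.005]
        if len(t):print(round(a,3),len(t),t[:,0].min().round(4),t[:,0].max().round(4),np.median(t[:,2]).round(3))
E
```

```text
[ 0.41885463 -0.18916877  0.44570707]
6648 ((0.4412154257297516, -0.23192521929740906), (0.08222062885761261, 0.16193580627441406), 10.201860427856445)
1385 [ 0.42869773 -0.28895989  0.05633847] [ 0.41221578 -0.31601457  0.04014722] [ 0.44210573 -0.22546002  0.06266251]
-0.32 9 0.4237 0.4321 0.055
-0.31 206 0.4129 0.4432 0.059
-0.3 328 0.4122 0.4445 0.06
-0.29 371 0.4127 0.4434 0.058
-0.28 132 0.4224 0.4354 0.053
-0.27 124 0.4238 0.436 0.053
-0.26 132 0.4244 0.4365 0.053
-0.25 134 0.4248 0.4373 0.053
-0.24 134 0.4253 0.4375 0.053
-0.23 404 0.4102 0.4583 0.056
-0.22 778 0.4009 0.4677 0.048
-0.21 642 0.3957 0.4727 0.046
-0.2 517 0.3936 0.4751 0.047
-0.19 515 0.3932 0.4752 0.048
-0.18 577 0.3941 0.4743 0.048
-0.17 825 0.3972 0.4705 0.045
-0.16 707 0.4047 0.4638 0.054
-0.15 113 0.4192 0.4491 0.059
```

View pics/w1.png

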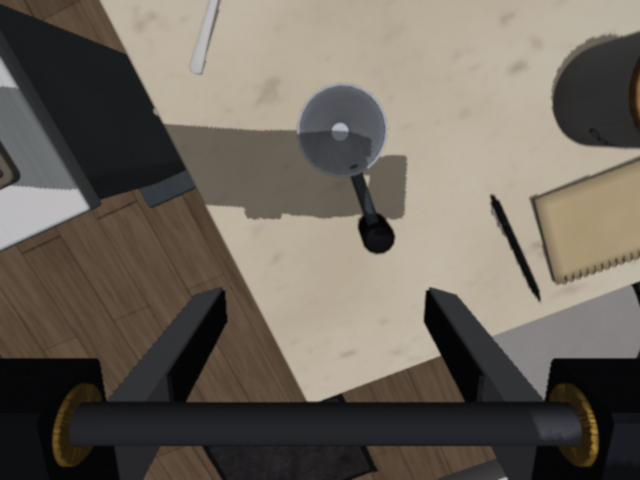

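Wrist view: the cone is at (341,130), the cap at (377,233), and the bar between them is clear. That gives the bar middle at (0.431, -0.2565) with the bar at 86.5°.

Emit:
step_arm(increments="0 0.01 0.0015 -0.03 0.07; 0 0.01 0.0015 -0.03 0.07; 0 0.01 0.0015 -0.03 0.07; 0 0.013 0.001 -0.03 0.07; 0 0 0 -0.03 0.067; 0 0 0 -0.02 0; 0 0 0 0 0")

```text
t: 1.85
position: [0.4251, -0.2618, 0.0928]
tool_rot: [0.733, 0.68, -0.001, -0.003]
force: [-0.4, 0.1, 0.3]
opening: 0.094
grasp_force: 0.0
```

Emit:
step_arm(increments="0 0.005 0.005 0 0.012; 0 0 0 -0.02 0; 0 0 0 -0.02 0; 0 0 0 0 0; 0 0 0 0 0")

```text
t: 2.35
position: [0.4338, -0.2567, 0.0566]
tool_rot: [0.728, 0.685, 0.0, 0.001]
force: [0.2, -0.1, -0.5]
opening: 0.0939
grasp_force: 0.0
```

Emit:
step_arm(increments="0 -0.003 0 -0.015 0; 0 0 0 -0.012 0; 0 0 0 -0.004 0; 0 0 0 0 0; 0 0 0 0 0")

```text
t: 2.85
position: [0.4304, -0.2564, 0.0249]
tool_rot: [0.728, 0.685, 0.0, 0.0]
force: [0.4, -0.0, -1.0]
opening: 0.094
grasp_force: 0.0
```

Emit:
step_arm(increments="1 0 0 0 0; 1 0 0 0 0; 1 0 0 0 0; 1 0 0 0 0; 1 0 0 0 0; 1 0 0 0 0; 1 0 0 0 0; 1 0 0 0 0; 1 0 0 0 0; 1 0 0 0 0", newtons=50)

```text
t: 3.85
position: [0.43, -0.2563, 0.0245]
tool_rot: [0.728, 0.685, -0.0, -0.0]
force: [0.3, -1.0, 0.1]
opening: 0.0174
grasp_force: 0.0
```

Emit:
step_arm(increments="1 0 0 0 0; 1 0 0 0 0; 1 0 0 0 0; 1 0 0 0 0; 1 0 0 0.03 0; 1 0 0 0.04 0; 1 0 0 0.04 0; 1 0 0 0.04 0; 1 0 0 0 0")

```text
t: 4.75
position: [0.4328, -0.2577, 0.1789]
tool_rot: [0.728, 0.685, 0.001, 0.004]
force: [2.3, -0.0, -2.1]
opening: 0.0117
grasp_force: 50.0
```

Emit:
step_arm(increments="1 -0.005 0.03 0 0.13; 1 -0.005 0.03 0 0.14; 1 -0.005 0.03 0 0.14; 1 -0.005 0.03 0 0.14; 1 -0.005 0.03 0 0.14; 1 -0.005 0.03 0 0.14; 1 -0.005 0.03 0 0.14; 1 -0.005 0.03 0 0.14; 1 0 0.005 0 0.14; 1 0 0 0 0.14")

```text
t: 5.75
position: [0.3887, -0.0099, 0.1736]
tool_rot: [0.116, 0.993, 0.0, -0.001]
force: [0.3, -0.1, -3.0]
opening: 0.0114
grasp_force: 50.0
```

Emit:
step_arm(increments="1 0 0 0 0.08; 1 0 0 0 0; 1 0 0 0 0")

```text
t: 6.05
position: [0.3893, -0.0115, 0.1738]
tool_rot: [0.082, 0.997, 0.0, -0.001]
force: [-0.7, -0.1, -2.5]
opening: 0.0115
grasp_force: 50.0
```

Run:
```python
from h import *
from workcell import manip
f=snap("wrist","w2");g=snap("scene","s2");print(manip.get_obs()["joint_positions"].round(2),-f["R"].T@f["t"])
P=cloud(f);z=P[...,2]
for nm,a in(("w",P),("s",cloud(g))):
  for lo,hi in((.085,.112),(.12,.155),(.165,.195),(.195,.21)):
    m=(a[...,2]>lo)&(a[...,2]<hi)&(abs(a[...,0]-.52)<.055)&(abs(a[...,1]+.03)<.035);q=a[m]
    if len(q):print(nm,lo,len(q),q.min(0).round(4),q.max(0).round(4),np.median(q,0).round(4))
c=np.vstack([f["color"][:,:,::-1],g["color"][:,:,::-1]]);c=np.hstack([f["color"],g["color"]])[:,:,::-1];cv2.imwrite("pics/c2.png",cv2.resize(c,(800,300),interpolation=cv2.INTER_AREA))
```

```text
[ 0.54  0.4  -0.78  2.22  0.45  0.68  0.86] [0.31114345 0.00172383 0.35378189]
w 0.085 14 [ 0.529  -0.049   0.1087] [ 0.5398 -0.0478  0.1117] [ 0.5313 -0.0486  0.111 ]
w 0.12 699 [ 0.5204 -0.0408  0.1203] [ 0.5345 -0.0161  0.1422] [ 0.5237 -0.0262  0.1321]
s 0.085 214 [ 0.4982 -0.0372  0.085 ] [ 0.5539 -0.0048  0.1118] [ 0.5211 -0.0143  0.1011]
s 0.12 143 [ 0.5208 -0.0341  0.1201] [ 0.543  -0.0133  0.155 ] [ 0.5281 -0.0194  0.137 ]
s 0.165 117 [ 0.5202 -0.0362  0.1656] [ 0.5422 -0.0156  0.1948] [ 0.5288 -0.0207  0.1798]
s 0.195 57 [ 0.5238 -0.0346  0.1951] [ 0.5428 -0.0157  0.2064] [ 0.5314 -0.0233  0.2007]
```

View pics/c2.png

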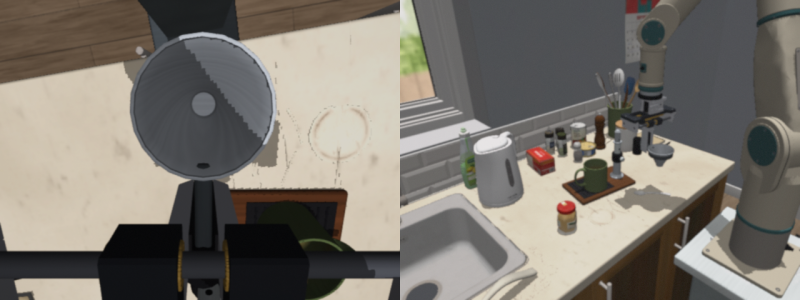

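Wrist view: the cone at (203,105) is held straight. Scene view: the stand and mug are undisturbed. The post axis comes out near (0.531, -0.029), so the sleeve should meet the button with the TCP at about (0.435, -0.014).

Emit:
step_arm(increments="1 0.007 0 -0.02 0; 1 0.007 0 -0.025 0; 1 0.007 0 -0.025 0; 1 0.004 -0.001 -0.023 0; 1 0.002 0 0 0; 1 0 0 0 0; 1 0 0 0 0")

```text
t: 6.85
position: [0.4175, -0.0122, 0.0824]
tool_rot: [0.081, 0.997, 0.0, 0.001]
force: [-0.6, -0.3, -2.2]
opening: 0.0114
grasp_force: 50.0
```

Emit:
step_arm(increments="1 0.005 -0.001 0 0; 1 0.005 -0.001 0 0; 1 0.003 0 0 0; 1 0.002 0 0 0; 1 0.001 0 0 0; 1 0.001 0 0 0; 1 0 0 0 0; 1 0 0 0 0")

```text
t: 7.65
position: [0.4338, -0.0143, 0.0814]
tool_rot: [0.081, 0.997, -0.0, -0.0]
force: [-0.5, -0.2, -2.3]
opening: 0.0117
grasp_force: 50.0
```

Emit:
step_arm(increments="1 0.001 0 0 0; 1 0.001 0 0 0; 1 0.001 0 0 0; 1 0.001 0 0 0; 1 0 0 0 0; 1 0 0 0 0")

```text
t: 8.25
position: [0.438, -0.0143, 0.0815]
tool_rot: [0.081, 0.997, 0.0, -0.0]
force: [0.1, -0.2, -2.2]
opening: 0.0113
grasp_force: 50.0
```

Emit:
step_arm(increments="1 0.001 0 0 0; 1 0.001 0 0 0; 1 0.001 0 0 0; 1 0 0 0 0; 1 0 0 0 0")

```text
t: 8.75
position: [0.4397, -0.0145, 0.0812]
tool_rot: [0.081, 0.997, -0.0, -0.001]
force: [-5.2, -0.0, -1.1]
opening: 0.0112
grasp_force: 50.0
```

Emit:
step_arm(increments="1 0.001 0 0 0; 1 0.001 0 0 0; 1 0.001 0 0 0; 1 0 0 0 0; 1 0 0 0 0")

```text
t: 9.25
position: [0.4433, -0.0149, 0.0813]
tool_rot: [0.081, 0.997, -0.0, -0.001]
force: [-4.0, 0.2, -1.6]
opening: 0.0114
grasp_force: 50.0
```

Run:
```python
from h import *
g=snap("scene","s3");a=cloud(g);m=(abs(a[...,0]-.53)<.03)&(abs(a[...,1]+.025)<.03)&(a[...,2]>.12);print(m.sum(),a[m].max(0))
cv2.imwrite("pics/s3c.png",cv2.resize(g["color"][190:330,270:440,::-1],None,fx=4,fy=4))
```

```text
92 [ 0.54385405 -0.00930246  0.46211208]
```

View pics/s3c.png

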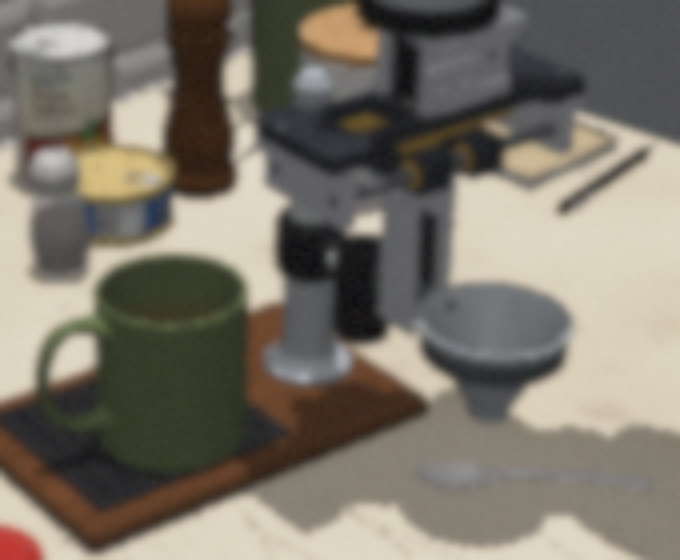

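Emit:
step_arm(increments="1 0.001 0 0 0; 1 0.001 0 0 0; 1 0 0 0 0; 1 0 0 0 0")

```text
t: 9.7
position: [0.4456, -0.0147, 0.0813]
tool_rot: [0.081, 0.997, -0.0, -0.0]
force: [-5.3, -1.4, -2.3]
opening: 0.0117
grasp_force: 50.0
```

The picture shows the sleeve against the button at (335,260) and the post still up, its tip at (312,85). I'll press a little further, then check the post.

Emit:
step_arm(increments="1 0.001 0 0 0; 1 0.001 0 0 0; 1 0 0 0 0; 1 0 0 0 0; 1 0 0 0 0; 1 0 0 0 0")

```text
t: 10.3
position: [0.446, -0.0148, 0.0812]
tool_rot: [0.081, 0.997, -0.001, -0.002]
force: [-7.8, -0.6, -0.5]
opening: 0.0113
grasp_force: 50.0
```

Run:
```python
from h import *
from workcell import manip
g=snap("scene","s4");a=cloud(g)
for u,v in [(348,211)]:print(a[v-3:v+4,u-1:u+2].reshape(-1,3).round(3)[::4].tolist())
for z in(.2055,.1705):print(proj(g,[.531,-.029,z]))
print(manip.get_obs()["force"])
cv2.imwrite("pics/s4c.png",cv2.resize(g["color"][190:330,270:440,::-1],None,fx=4,fy=4))
```

```text
[[0.71, -0.22, 0.096], [0.704, -0.217, 0.095], [0.702, -0.22, 0.092], [0.707, -0.217, 0.085], [0.701, -0.215, 0.085], [0.702, -0.22, 0.08]]
(np.float64(349.4812344828529), np.float64(207.71649944633356))
(np.float64(349.1718831393102), np.float64(221.861115732913))
[-8.84955693 -0.31254758  0.35691548]
```

The post has sunk: its old tip pixel now shows the canister behind. Next I'll back off, lift and re-measure.

Emit:
step_arm(increments="1 -0.01 0.0015 0 0; 1 -0.015 0.002 0 0; 1 -0.015 0.002 0.01 0; 1 -0.01 0 0.03 0; 1 0 0 0.035 0; 1 0 0 0.035 0; 1 0 0 0.035 0; 1 0 0 0 0; 1 0 0 0 0; 1 0 0 0 0")

```text
t: 11.35
position: [0.3978, -0.009, 0.2257]
tool_rot: [0.081, 0.997, -0.0, -0.0]
force: [-0.0, 1.2, -1.0]
opening: 0.0116
grasp_force: 50.0
```

Emit:
step_arm(increments="1 0 0 0 -0.14; 1 0 0 0 -0.14; 1 0 0 0 -0.14; 1 0 0 0 -0.14; 1 0 0 0 -0.14; 1 0 0 0 -0.14; 1 0 0 0 -0.14; 1 0 0 0 -0.14; 1 0 0 0 -0.14; 1 0 0 0 -0.14")

```text
t: 12.35
position: [0.3974, -0.0087, 0.225]
tool_rot: [0.706, 0.709, -0.001, -0.001]
force: [0.2, -0.1, -2.7]
opening: 0.0118
grasp_force: 50.0
```

Emit:
step_arm(increments="1 0 0 0 -0.14; 1 0 0 0 -0.025; 1 0 0 0 0; 1 0 0 0 0")

```text
t: 12.75
position: [0.3978, -0.0087, 0.226]
tool_rot: [0.759, 0.651, -0.0, -0.0]
force: [-0.2, -0.1, -3.1]
opening: 0.0117
grasp_force: 50.0
```

Run:
```python
from h import *
f=snap("top","t5");s=snap("scene","s5");w=snap("wrist","w5")
def fit(p,r=None):
    A=np.c_[2*p[:,:2],np.ones(len(p))];x=np.linalg.lstsq(A,(p[:,:2]**2).sum(1),rcond=None)[0];return x[:2].round(4),np.sqrt(x[2]+x[:2]@x[:2]).round(4)
for n,g in(("top",f),("scene",s),("wrist",w)):
    a=cloud(g);z=a[...,2]
    m=(z>.108)&(z<.118)&(np.hypot(a[...,0]-.54,a[...,1]-.08)<.055)
    print(n,"mug",m.sum(),fit(a[m]) if m.sum()>20 else "", a[m].min(0) if m.any() else"",a[m].max(0) if m.any() else "")
    for lo,hi in((.085,.11),(.128,.16),(.16,.18),(.18,.25)):
        m=(z>lo)&(z<hi)&(np.hypot(a[...,0]-.531,a[...,1]+.029)<.03);q=a[m]
        if len(q)>10:print(n,lo,len(q),q.min(0).round(4),q.max(0).round(4))
    m=(z>.19)&(z<.27)&(np.hypot(a[...,0]-.4,a[...,1]+.0)<.17)
    print("held",m.sum())
    for p in([.531,-.029,.1705],[.546,.079,.112]):print(proj(g,p))
c=np.hstack([f["color"][180:400,240:480],s["color"][170:390,240:480]])[:,:,::-1];cv2.imwrite("pics/c5.png",cv2.resize(c,(800,366)))
```

```text
top mug 0   
top 0.085 70 [ 0.5018 -0.0511  0.0855] [ 0.5411 -0.0113  0.1099]
top 0.128 36 [ 0.518  -0.0438  0.1283] [ 0.5431 -0.0226  0.1585]
top 0.16 12 [ 0.5206 -0.0405  0.1614] [ 0.5399 -0.0285  0.1693]
held 250
(np.float64(352.8220611626029), np.float64(254.27949984336166))
(np.float64(316.3575870209677), np.float64(242.30647393475084))
scene mug 182 (array([0.533 , 0.0892]), np.float64(0.0414)) [0.49037482 0.04599049 0.10801018] [0.57644167 0.13253148 0.11497663]
scene 0.085 164 [ 0.5024 -0.0361  0.0851] [ 0.5535 -0.0034  0.11  ]
scene 0.128 115 [ 0.5189 -0.0327  0.128 ] [ 0.5437 -0.0147  0.1598]
scene 0.16 50 [ 0.525  -0.0363  0.1601] [ 0.5446 -0.015   0.1724]
held 1781
(np.float64(349.1718831393102), np.float64(221.861115732913))
(np.float64(311.0150430990246), np.float64(258.14050506362224))
wrist mug 2529 (array([0.5325, 0.0871]), np.float64(0.0411)) [0.49007837 0.0440424  0.10801373] [0.57661474 0.13043286 0.1138902 ]
wrist 0.085 961 [ 0.501  -0.0453  0.0851] [ 0.5511 -0.0079  0.11  ]
wrist 0.128 832 [ 0.5213 -0.0371  0.1281] [ 0.5398 -0.0175  0.16  ]
wrist 0.16 1023 [ 0.5235 -0.0395  0.16  ] [ 0.5458 -0.0175  0.173 ]
held 50035
(np.float64(547.6368971469785), np.float64(267.9413019603427))
(np.float64(523.6218319693303), np.float64(86.12079740434052))
```

View pics/c5.png

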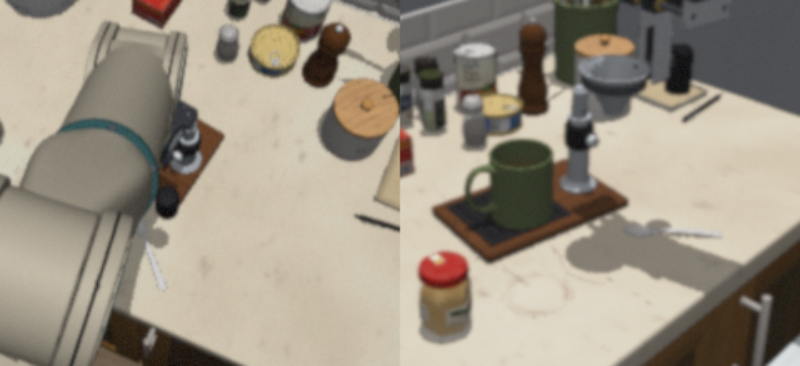

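The post is down (tip at about 0.172) and the mug is standing. The spigot is at (0.534, -0.0285) and the mug axis at (0.533, 0.087), so the bar should point at about 90°.

Emit:
step_arm(increments="1 0.02 0.004 0 0.05; 1 0.025 0.004 0 0.05; 1 0.025 0.004 0 0.057; 1 0.025 0.004 0 0; 1 0.02 0.004 0 0; 1 0.015 0.003 0 0; 1 0.006 0.001 0 0; 1 0 0 0 0; 1 0 0 0 0; 1 0 0 0 0")

```text
t: 13.9
position: [0.533, 0.0148, 0.2265]
tool_rot: [0.707, 0.707, -0.0, -0.0]
force: [-0.0, 0.0, -2.3]
opening: 0.0118
grasp_force: 50.0
```

Run:
```python
from h import *
s=snap("scene","s6");w=snap("wrist","w6");a=cloud(s);z=a[...,2];h=cv2.cvtColor(s["color"],cv2.COLOR_RGB2HSV)
r=np.hypot(a[...,0]-.53,a[...,1]+.03)<.04
for lo,hi in((.13,.165),(.165,.175),(.195,.215),(.215,.235),(.235,.27)):
    q=a[r&(z>lo)&(z<hi)];print(lo,len(q),q.min(0).round(4),q.max(0).round(4),q.mean(0).round(4)) if len(q) else 0
a=cloud(w);z=a[...,2]
m=(z>.108)&(z<.116)&(np.hypot(a[...,0]-.54,a[...,1]-.08)<.055);print("mug",m.sum(),a[m].min(0),a[m].max(0))
m=(z>.235)&(z<.27)&(a[...,1]>.03);q=a[m];print("rim",len(q),q.min(0),q.max(0))
cv2.imwrite("pics/c6.png",np.hstack([cv2.resize(s["color"][180:300,280:400,::-1],(400,400)),cv2.resize(w["color"][:,:,::-1],(400,300)).copy().repeat(1,0)[:300] if 0 else cv2.copyMakeBorder(cv2.resize(w["color"][:,:,::-1],(400,300)),0,100,0,0,0)]))
```

```text
0.13 130 [ 0.5217 -0.0352  0.1301] [ 0.5421 -0.0147  0.1648] [ 0.5303 -0.0215  0.1483]
0.165 31 [ 0.5263 -0.0342  0.1655] [ 0.5434 -0.0162  0.1727] [ 0.5334 -0.0239  0.1689]
0.195 70 [ 0.5166 -0.0376  0.202 ] [ 0.548  -0.0092  0.2149] [ 0.5267 -0.0193  0.2095]
0.215 106 [ 0.5162 -0.0344  0.2151] [0.54   0.0071 0.2349] [ 0.5244 -0.0192  0.2248]
0.235 186 [ 0.5163 -0.0409  0.2351] [0.546  0.0079 0.2644] [ 0.525  -0.0211  0.2519]Traceback (most recent call last):
  File "<stdin>", line 7, in <module>
    return umr_minimum(a, axis, None, out, keepdims, initial, where)
ValueError: zero-size array to reduction operation minimum which has no identity
```

In the same view the sleeve and the spigot axes agree to within about 1 mm. Lowering.

Emit:
step_arm(increments="1 0 0 -0.01 0; 1 0 0 -0.01 0; 1 0 0 -0.01 0; 1 0 0 -0.004 0; 1 0 0 -0.003 0; 1 0 0 -0.003 0; 1 0 0 -0.003 0; 1 0 0 -0.003 0; 1 0 0 0 0")

```text
t: 14.9
position: [0.5338, 0.0151, 0.1802]
tool_rot: [0.707, 0.707, -0.0, -0.0]
force: [-0.6, 0.3, -1.5]
opening: 0.0111
grasp_force: 50.0
```

Emit:
step_arm(increments="1 0 0 -0.004 0; 1 0 0 -0.004 0; 1 0 0 -0.003 0; 1 0 0 -0.002 0; 1 0 0 -0.002 0; 1 0 0 0 0; 1 0 0 0 0")

```text
t: 15.6
position: [0.534, 0.0152, 0.1655]
tool_rot: [0.707, 0.707, 0.0, -0.0]
force: [-0.4, -0.4, -2.7]
opening: 0.0115
grasp_force: 50.0
```

Run:
```python
from h import *
s=snap("scene","s7");w=snap("wrist","w7");a=cloud(w);z=a[...,2]
for lo,hi in((.105,.118),(.165,.215)):
    m=(z>lo)&(z<hi)&(np.hypot(a[...,0]-.533,a[...,1]-.08)<.06);q=a[m];print(lo,len(q),q.min(0),q.max(0)) if len(q) else 0
cv2.imwrite("pics/c7.png",np.hstack([cv2.resize(s["color"][180:300,270:390,::-1],(400,400)),cv2.copyMakeBorder(cv2.resize(w["color"][:,:,::-1],(400,300)),0,100,0,0,0)]))
```

```text
0.105 48 [0.5442329  0.13477801 0.10500116] [0.55337974 0.13871277 0.10705172]
0.165 41709 [0.4924049  0.02004146 0.16500018] [0.57490306 0.1202356  0.21499935]
```

View pics/c7.png

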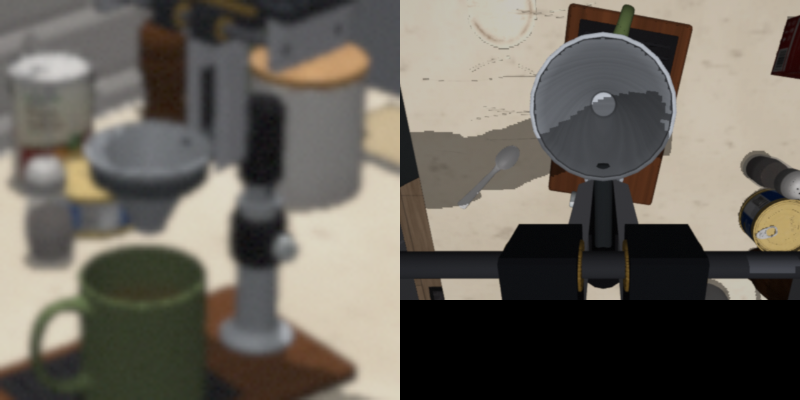

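Scene view: the sleeve is on the spigot at (262,180), above the collar, with the cone over the mug. Wrist view: the cone at (603,108) is centred sideways on the mug. Next I'll lower to the balls, release, and press on the cap.

Emit:
step_arm(increments="1 0 0 -0.002 0; 1 0 0 -0.001 0; 1 0 0 0 0; 0 0 0 0 0; 0 0 0 0 0; 0 0 0 0 0; 0 0 0 0 0; 0 0 0 0 0; 0 0 0 0 0; 0 0 0 0 0")

```text
t: 16.7
position: [0.534, 0.0151, 0.1625]
tool_rot: [0.707, 0.707, 0.0, -0.0]
force: [0.4, -0.3, 0.1]
opening: 0.0643
grasp_force: 0.0
```

Emit:
step_arm(increments="0 0 0 0.01 0; 0 0 0 0.03 0; 0 0 0 0.03 0; 1 0 0 0.01 0; 1 0 -0.02 0 0; 1 0 -0.024 0 0; 1 0 0 0 0; 1 0 0 0 0; 1 0 0 0 0; 1 0 0 0 0")

```text
t: 17.7
position: [0.5339, -0.0275, 0.2424]
tool_rot: [0.706, 0.708, 0.0, -0.0]
force: [0.7, -0.5, -0.1]
opening: 0.0388
grasp_force: 0.0
```

Run:
```python
from h import *
from workcell import manip
s=snap("scene","s8");a=cloud(s);z=a[...,2];r=np.hypot(a[...,0]-.53,a[...,1]+.03)<.03
q=a[r&(z>.18)&(z<.225)];print(len(q),q.max(0),q.min(0));o=manip.get_obs();print(o["opening"],o["position"])
w=snap("wrist","w8");a=cloud(w);z=a[...,2]
m=(z>.165)&(z<.215)&(np.hypot(a[...,0]-.533,a[...,1]-.08)<.06);q=a[m];print(len(q),q.min(0),q.max(0))
```

```text
149 [ 5.50259809e-01 -3.72831427e-04  1.99438104e-01] [ 0.51802969 -0.03627827  0.18030114]
0.03554090015616723 [ 0.53395842 -0.02769267  0.24241084]
13195 [0.49319634 0.02016455 0.16500626] [0.57568384 0.11943532 0.19230217]
```

Cap top is at about 0.199, so the sleeve is resting on the balls as expected. Closing fully and pressing down to about 0.1855.

Emit:
step_arm(increments="1 0 -0.001 0 0; 1 0 0 0 0; 1 0 0 0 0; 1 0 0 -0.015 0; 1 0 0 -0.015 0; 1 0 0 -0.008 0; 1 0 0 -0.003 0; 1 0 0 -0.002 0; 1 0 0 -0.002 0; 1 0 0 0 0")

```text
t: 18.8
position: [0.5343, -0.0298, 0.1978]
tool_rot: [0.707, 0.707, 0.0, 0.0]
force: [0.3, -0.5, -0.0]
opening: 0.0002
grasp_force: 0.0
```

Emit:
step_arm(increments="1 0 0 -0.002 0; 1 0 0 -0.002 0; 1 0 0 -0.002 0; 1 0 0 -0.001 0; 1 0 0 -0.001 0; 1 0 0 0 0")

```text
t: 19.4
position: [0.535, -0.0309, 0.1908]
tool_rot: [0.707, 0.707, 0.0, 0.002]
force: [-0.8, -1.5, 5.3]
opening: 0.0003
grasp_force: 2.6
```

Emit:
step_arm(increments="1 0 0 -0.001 0; 1 0 0 -0.001 0; 1 0 0 -0.001 0; 1 0 0 -0.001 0; 1 0 0 -0.001 0; 1 0 0 0 0; 1 0 0 0 0")

```text
t: 20.1
position: [0.5348, -0.0315, 0.186]
tool_rot: [0.707, 0.707, -0.0, 0.002]
force: [-1.2, -3.2, 9.0]
opening: 0.0003
grasp_force: 4.5
```

Emit:
step_arm(increments="1 0 0 -0.001 0; 1 0 0 -0.001 0; 1 0 0 -0.001 0; 1 0 0 0 0; 1 0 0 0 0; 1 0 0 0 0")

```text
t: 20.7
position: [0.5357, -0.0321, 0.1855]
tool_rot: [0.707, 0.707, 0.0, 0.003]
force: [-5.5, -4.9, 26.3]
opening: 0.0007
grasp_force: 13.1
```

It went firm at z = 0.1855 with 26 N, which is the shoulder. Now retreat and verify.

Emit:
step_arm(increments="1 0 0 0.01 0; 1 0 0 0.03 0; 1 0 0 0.04 0; 1 -0.03 -0.01 0.03 0; 1 -0.04 -0.03 0 0; 1 -0.04 -0.03 0 0; 1 -0.04 -0.03 0 0; 1 0 0 0 0; 1 0 0 0 0")

```text
t: 21.6
position: [0.3838, -0.1305, 0.292]
tool_rot: [0.708, 0.707, 0.0, 0.001]
force: [0.8, 0.8, -0.4]
opening: 0.0005
grasp_force: 0.0
```

Run:
```python
from h import *
s=snap("scene","s9");w=snap("wrist","w9");t=snap("top","t9")
for n,g in(("s",s),("w",w),("t",t)):
    a=cloud(g);z=a[...,2]
    q=a[(np.hypot(a[...,0]-.53,a[...,1]+.03)<.025)&(z>.15)&(z<.25)];print(n,"cap",len(q),q.max(0) if len(q) else "")
    q=a[(z>.15)&(z<.215)&(np.hypot(a[...,0]-.533,a[...,1]-.08)<.06)]
    if len(q):print("cone",q.min(0),q.max(0))
    q=a[(z>.108)&(z<.116)&(np.hypot(a[...,0]-.533,a[...,1]-.087)<.048)]
    if len(q):print("mug",q.min(0),q.max(0))
cv2.imwrite("pics/c9.png",np.hstack([cv2.resize(s["color"][180:300,250:390,::-1],(400,343)),cv2.resize(t["color"][180:323,240:407,::-1],(400,343))]))
```

```text
s cap 237 [ 0.54749533 -0.00539129  0.18796761]
cone [0.49172863 0.02099196 0.15001914] [0.57588577 0.12473695 0.18257824]
mug [0.48978563 0.04521996 0.1080793 ] [0.5773861  0.13252408 0.11394261]
w cap 3063 [ 0.55002669 -0.00501327  0.18806928]
cone [0.52734258 0.02005827 0.16135639] [0.54004065 0.03573944 0.17855308]
mug [0.5095565  0.04382244 0.10800189] [0.55248924 0.05073295 0.1134615 ]
t cap 12 [ 0.53834223 -0.00501803  0.18197373]
cone [0.49105033 0.0207813  0.15009469] [0.57418323 0.12114914 0.18792135]
mug [0.48856423 0.04352829 0.10822757] [0.54185664 0.12910689 0.11594761]
```

View pics/c9.png

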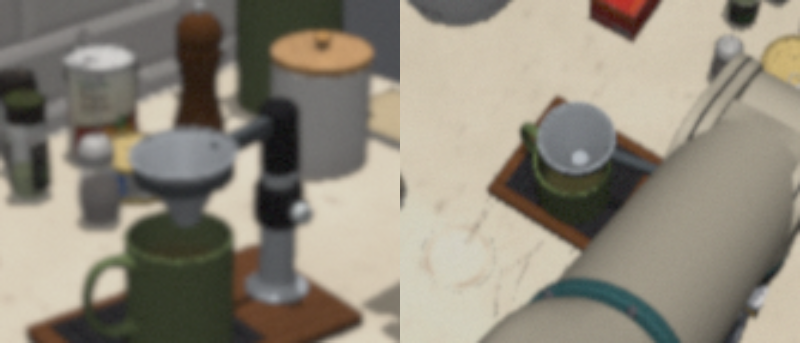

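Scene view: the sleeve at (280,140) is seated on the shoulder just above the collar. The cap top dropped about 11.5 mm to near 0.186. The spout is over the mug (cone at x 0.534, within about 6–8 mm of the mug's centre), and nothing is knocked over. Handing in.

```bash
python3 -c "
from workcell import manip
print(manip.sign_off())"
```

```text
the job is handed in; nothing more can be done
None
```

The job is done and handed in: I pressed the button with the side of the dripper's sleeve and the post sank. The sleeve was then pressed home on the shoulder, with the spout over the mug about 6–8 mm from its centre, and nothing was knocked over.

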